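Pin the bonding stage and hold a slide flush on its sloped platen

ROBOT

A 6-joint arm with a two-finger parallel gripper is mounted at the origin on a cart in front of the work surface, level with it; the furniture and walls round the work are solid. World frame = base frame: x ahead of the robot, y to its left, z up, the work surface at z = 0. Lengths are in m, angles in rad, forces in N, time in s.
With the tool pointing down it reaches from about 0.25 to 0.775 m from the base axis. Payload 4 kg.
Tool frame: the origin (TCP) lies at the very end of the fingers, on their centre line; the grasp point (between the pads) lies 19 mm behind it (robot.pinch_z is the distance from the TCP to the grasp point, in m); z points along the fingers, y is the line along which they close (so a half turn about z gives the same grasp; the last joint's range is limited). The gripper opens to 94 mm and grips with 3 to 60 N. Pads are 16 mm wide; open, the fingers measure 119 mm over their backs; the gripper's body (75 mm by 177 mm) begins 78 mm behind the grasp point.
Start: joints at [-1.451, 0.087, 1.371, -0, 1.684, -0.103], TCP at [0.122, -0.536, 0.206] pointing down, gripper open.
Joint ranges: [-3.1, 3.1], [-0.76, 2.03], [0.27, 2.55], [-1.08, 4.22], [0.17, 2.65], [-2.57, 2.57]. Speed limits (rad/s): [2.79, 2.79, 3.14, 3.14, 3.14, 3.14].

INTERFACE

Orientations are given as [roll, pitch, yaw] about the fixed x, y, z axes, in that order (R = Rz(yaw) Ry(pitch) Rx(roll)).
In Python, from bench import robot gives the robot as it stands.
- The arm moves only by the tool arm_command, never from a script. Its argument "targets" is one flat list of numbers, 7 for each row, row after row: the turn, a rotation vector about the tool's x, y, z in degrees, then the shift along the tool's x, y, z in mm, then the closure, from -1 (fully open) to 1 (shut). In form: [ax, ay, az, x, y, z, hand, ax, ay, az, x, y, z, hand, ...]. A call has 1 to 20 rows; each row is the pose to reach, as a shift and turn from the pose commanded when the call began, along the tool's axes at that moment; what a row does not reach only later rows make up. A row lasts 1/10 s, in which the tool goes at most 50 mm and 8.59 degrees, less where a joint would pass 70% of its speed; a pose out of reach is approached as far as the arm can. A call with a gripper value outside its range is refused whole. The fingers move at their own pace and stop on an object; the grip force is fixed at half the most. Time passes only in rows, so rows that repeat a pose let the fingers close. It gives the time, the measured TCP pose, the force, the opening and the grip force at its end, in the units of the state.
- robot.get_obs(): the state, without advancing time (a new reading comes with each control period).
- robot.snapshot(name): name is "scene" or "top"; returns a dict with "color" (420x560x3 uint8, red, green, blue), "range_z" (420x560 float32, m along the optical axis (not along the pixel's ray), 0 where there is no reading), "fx", "fy", "cx", "cy" (pixels), "T" (4x4, takes a point from camera to world coordinates). Camera axes: x right, y down, z forward; pixel columns grow to the right and rows downward; lengths in m; the calibration is good to about 2 mm. A picture is of the moment at which its call begins.
- robot.close_job(): hands the job in; it is judged then, once.
The state is a dict: "time": time; "joint_positions": joint angles; "qvel": joint speeds; "joint_torque": joint torques, N m; "tool_pos": TCP position; "ee_rot": TCP orientation; "wrist_force": force on the tool from outside, world axes, zero at the start; "wrist_torque": the same for the moment, N m; "width": finger opening in m; "finger_force": force on a finger pad.
Only numpy, scipy, OpenCV 4.12 (cv2) and the standard library are available. Lean on these libraries where they do the work, as an engineer would, in place of code of your own. Each camera call takes 0.05 s, during which the arm holds its last target. There are 200 camera calls.

TASK

Lock the slide-bonding stage by putting the red-headed retaining pin fully down through the clevis at its front, and let go of the pin. Then pick up the sample slide by the fin of its blue carrier and hold it glass-down flat on the tilted steel platen, on the scribed outline and with the fin running up and down the slope, pressing gently so that the sprung platen gives about half its travel. Finish while still gripping and pressing the slide there; never let the slide bear on the platen before the pin is in, never slam it, and leave the pot, bottle and carton beside the work alone.

Things in the scene. Friction and masses are not known exactly. Their poses are not given: they have to be found in the camera images.
- stage: bonding stage, fixed to the desk: dark steel base 209 x 116 x 10 mm with a rail along x and a clevis lug 32 x 44 mm, 42 mm high, at its front. Origin on the desk; +x is uphill, z up. Base x -104..105 mm, lug x -104..-72 mm; cheeks and black knobs reach y = +-66 mm; the tilted platen's highest edge is at most 120 mm above the desk
- pin_hole (a point): centre of the chamfered mouth of the 10.5 mm vertical hole in the lug's top plate, 42 mm above the desk; axes as the stage. It runs through the top plate (8 mm), the carriage's tongue (8 mm thick, 10.5 mm hole, up to 2 mm off centre at the start) and the lower lug to the desk. The pin's tapered nose draws the tongue into line with a few N
- carriage (a joint): position of the carriage along the rail in m, positive away from the lug; 0 = tongue hole in line with the clevis. Slides with about 0.5 N of friction until the pin is in, so pressing on the slope would push it away
- tilt_table (a joint): slope of the table and platen in rad, 0 = level, set anywhere from 0.18 to 0.45 and clamped by two black knobs (stiff, 5 N m): it rises towards the stage's +x
- platen (a joint): how far the sprung steel platen is pressed in, in m: 0 = out, 0.006 = bottomed. It moves along its own normal; 1.8 N starts it, then 1.2 N per mm
- platen_face (a point): centre of the upper face of the steel platen (64 mm along x by 92 mm along y, 8 mm thick); z is the face's outward normal, x points up the slope, y lies level across it. A scribed outline 51 x 77 mm round this point marks the slide's place
- lock_pin: steel retaining pin, 9 mm shank, red knurled head of 17 mm diameter, 45 g. Origin at the nose tip, z towards the head: taper 0..10 mm, shank to 36, collar (19 mm dia) to 39.5, head to 66 mm. It starts upright in the stand's middle hole, tip 4 mm above the desk; fully home, the collar lies on the lug and the tip is 36 mm below the hole's mouth
- pin_stand: wooden block 44 x 100 x 40 mm with three vertical holes of 11 mm in a row along its y; the pin stands in the middle one. Fixed. Origin under its centre
- slide: sample slide: glass plate 50 x 76 x 2 mm under a blue carrier with a grip fin. Origin at the centre of the glass underside, z towards the fin: glass and carrier plate 0..7 mm, fin 36 mm along x, 12 mm thick along y, its top 41 mm above the underside. At the start it lies glass down on the grey felt pad. About 60 g. x and -x are alike
- felt_pad: grey felt pad 90 x 120 x 3 mm under the slide at the start, fixed. Origin under its centre
- paste_pot: white round pot, 68 mm diameter, 43 mm high, bystander; origin under its centre
- dropper_bottle: brown dropper bottle, 33 mm diameter, 102 mm high, bystander; origin under its centre
- cup_carton: small white carton 46 x 46 x 40 mm, bystander; origin under its centre
Mind the look-alikes: they are no part of the job. Several things have the shape of the felt_pad; the one meant has the colours described above.

How it is judged:
By the outcome, as a careful person would: the job done as asked, in the order asked, and still so for the second after the job is handed in, while the arm keeps its last pose, push and grip.
It also fails if it takes over 53 s, if anything falls off the work surface, if the arm or the gripper's body presses on something with over 40 N, if the wrist force passes 120 N, or if a joint passes its speed limit or range.

## Working session

There is one attempt and no reset: what is moved stays moved. The work goes in short steps, Python scripts to look and compute and a tool call to move; the robot and the scene stay as the last step left them, time stands still between calls to the robot, and variables do not carry over. Pictures are saved under pics/ and viewed, at most 10 in all, crops included, and the job is handed in when it is done.

Besides the shell and the picture viewer there is one more tool, called after "Call:" as name(argument=value, ...) on one line, values as JSON. arm_command: Moves the arm, as the interface text tells. Its arguments: {"type":"object","properties":{"targets":{"type":"array"}},"required":["targets"]}

```bash
mkdir -p pics; cat > h.py <<'E'
import numpy as np,cv2,pickle
from bench import robot
def snap(n,f):
    s=robot.snapshot(n); pickle.dump(s,open(f'{f}.pkl','wb')); cv2.imwrite(f'pics/{f}.png',s['color'][:,:,::-1]); return s
def cloud(s):
    z=s['range_z'];v,u=np.indices(z.shape)
    p=np.stack([(u-s['cx'])/s['fx']*z,(v-s['cy'])/s['fy']*z,z],-1)
    return p@s['T'][:3,:3].T+s['T'][:3,3]
E
python3 - <<'E'
from h import *
a=snap('scene','s0');b=snap('top','t0')
for s in(a,b): print(s['fx'],s['T'].round(3).tolist())
o=robot.get_obs(); print(o)
print(robot.pinch_z)
E
```

```text
538.5873081969401 [[-0.838, -0.397, 0.375, 0.092], [-0.546, 0.602, -0.583, 0.74], [0.005, -0.693, -0.721, 0.936], [0.0, 0.0, 0.0, 1.0]]
478.4955365168484 [[0.002, -0.989, 0.146, 0.383], [-1.0, -0.002, -0.004, 0.065], [0.005, -0.146, -0.989, 1.207], [0.0, 0.0, 0.0, 1.0]]
{'time': 0.1, 'joint_positions': array([-1.45112939e+00,  8.78826573e-02,  1.37207591e+00, -2.27942521e-05,
        1.68357698e+00, -1.03092933e-01]), 'qvel': array([-0.00042374, -0.00158426, -0.00481285, -0.00145809,  0.00018426,
        0.00108213]), 'joint_torque': array([ 1.68550763e-03, -3.41251624e+01, -3.03301942e+01,  7.18987989e-02,
        3.04580445e-02, -9.91011348e-05]), 'tool_pos': array([ 0.12144115, -0.53593386,  0.20443416]), 'ee_rot': array([-3.13965775e+00, -1.77409436e-04,  2.22757151e-01]), 'wrist_force': array([ 0.94229718, -0.6379319 , -0.42056251]), 'wrist_torque': array([ 0.06070591,  0.05474345, -0.02889694]), 'finger_force': 0.0, 'width': 0.09394849372855249}
0.0188
```

View pics/s0.png

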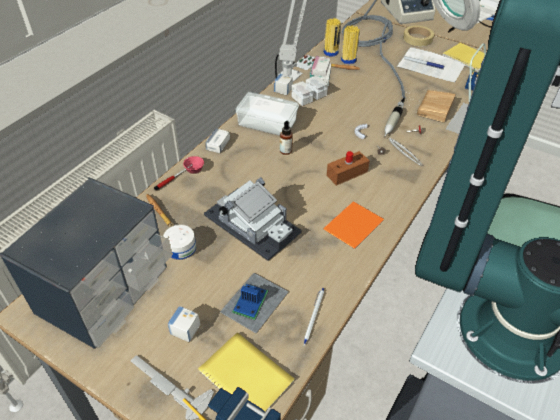

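View pics/t0.png

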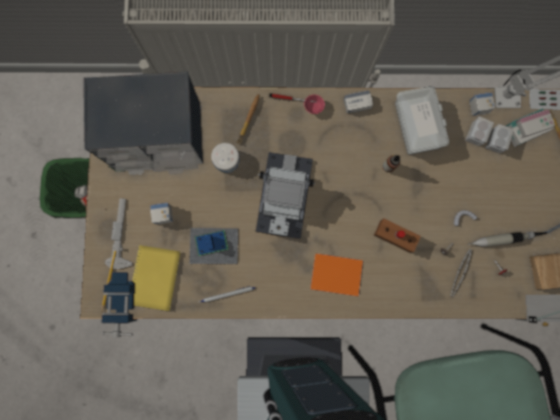

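The blue-carrier slide is on the grey pad: scene (253,300), top (215,245). Look-alikes for the pad are orange at top (337,275) and yellow at top (157,278); grey under the blue carrier fits. The stage is at top (285,195), with its lug at (278,228) facing the robot. The red pin is in the stand at top (401,234). I'll confirm these in enlarged crops.

```bash
python3 - <<'E'
from h import *
t=pickle.load(open('t0.pkl','rb'));s=pickle.load(open('s0.pkl','rb'))
def crop(d,u,v,w,h,k): return cv2.resize(d['color'][v:v+h,u:u+w,::-1],None,fx=k,fy=k,interpolation=cv2.INTER_CUBIC)
A=crop(t,250,145,80,100,4);B=crop(t,185,220,60,50,5)[:, :300];C=crop(t,370,210,60,50,5)
D=np.zeros((600,800,3),np.uint8);D[:400,:320]=A;D[:250,330:630]=B;D[260:510,330:630]=C
cv2.imwrite('pics/c1.png',D)
E_=np.zeros((600,800,3),np.uint8)
E_[:400,:400]=crop(s,205,170,100,100,4);E_[:280,410:690]=crop(s,220,270,70,70,4);E_[290:530,410:690]=crop(s,315,140,70,60,4)
cv2.imwrite('pics/c2.png',E_)
P=cloud(t);Q=cloud(s)
for n,d,p,box in(('top',t,P,None),('scene',s,Q,None)):
    c=cv2.cvtColor(d['color'],cv2.COLOR_RGB2HSV).astype(int);H,S,V=c[...,0],c[...,1],c[...,2]
    x,y,z=p[...,0],p[...,1],p[...,2]
    ws=(x>.2)&(x<.75)&(y>-.4)&(y<.5)
    red=ws&((H<6)|(H>172))&(S>150)&(z>.045)&(abs(y+.18)<.1)&(x<.45)
    print(n,'red',red.sum(),p[red].mean(0).round(4),p[red].max(0).round(4),p[red].min(0).round(4))
    brown=ws&(H<15)&(S>100)&(z>.03)&(z<.046)&(abs(y+.18)<.1)&(x<.45)&~red
    print('stand',brown.sum(),cv2.minAreaRect(p[brown][:,:2].astype(np.float32)))
    bl=ws&(H>100)&(H<125)&(S>140)&(y>.1)
    for lo,hi in((.002,.02),(.033,.06)):
        m=bl&(z>lo)&(z<hi); print('blue',lo,m.sum(),p[m].mean(0).round(4) if m.any() else '',cv2.minAreaRect(p[m][:,:2].astype(np.float32)) if m.sum()>3 else '')
    # desk z
    m=(x>.3)&(x<.6)&(abs(y+.35)<.05);print('desk',np.median(z[m]))
    # heights
    st=ws&(abs(y-.03)<.12)&(z>.02)
    print('stage',cv2.minAreaRect(p[st&(x>.3)&(x<.65)][:,:2].astype(np.float32)),z[st].max())
E
```

```text
<stdin>:16: RuntimeWarning: Mean of empty slice.
  ret = um.true_divide(
Traceback (most recent call last):
ValueError: zero-size array to reduction operation maximum which has no identity
```

View pics/c1.png

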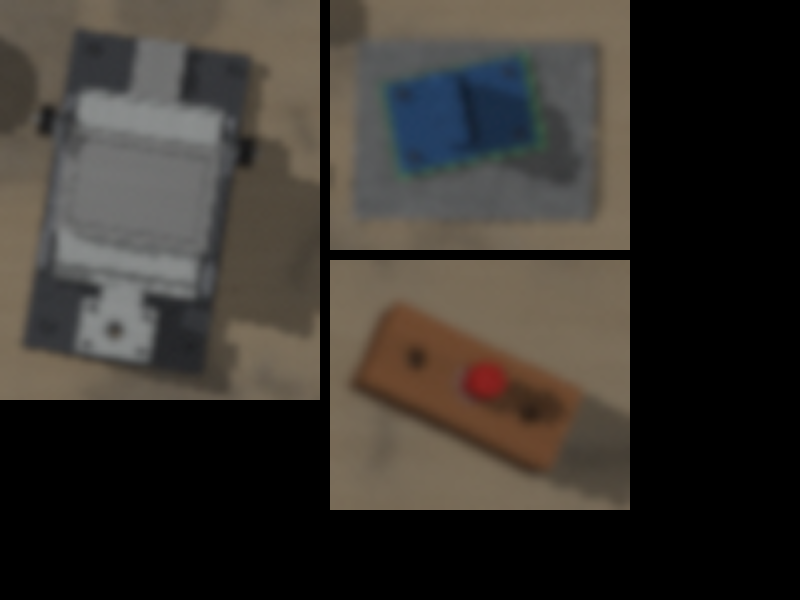

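View pics/c2.png

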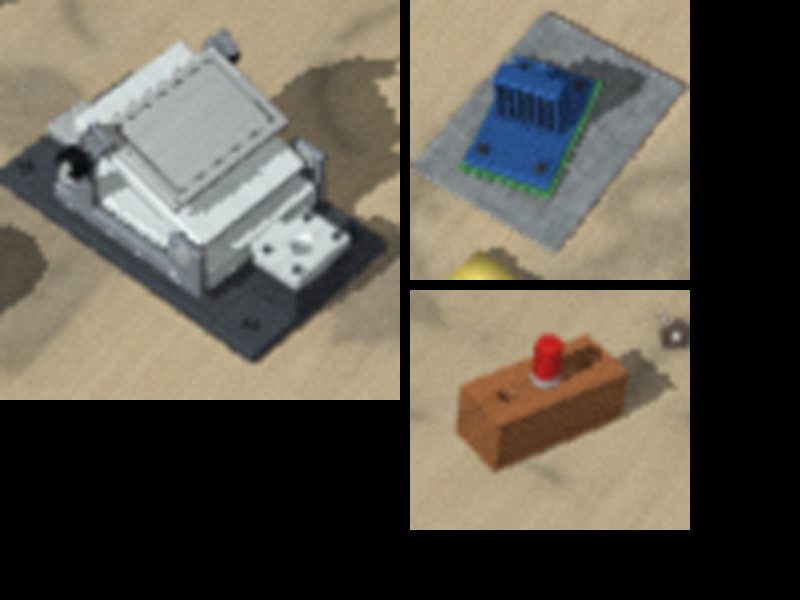

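The crops confirm it: the blue slide lies on the grey pad; the lug hole is at top (278.4,226.9) and scene (280.4,230.4). The pin head is at top (400.6,233.6) and scene (349.1,152.9). The stage rises away from the robot.

```bash
cat >> h.py <<'E'
def ray(s,u,v,z):
    d=s['T'][:3,:3]@np.array([(u-s['cx'])/s['fx'],(v-s['cy'])/s['fy'],1]);o=s['T'][:3,3]
    return o+d*(z-o[2])/d[2]
E
python3 - <<'E'
from h import *
t=pickle.load(open('t0.pkl','rb'));s=pickle.load(open('s0.pkl','rb'))
P=cloud(t);Q=cloud(s)
print('hole',ray(t,278.4,226.9,.042).round(4),ray(s,280.4,230.4,.042).round(4),P[227,272],Q[227,288])
print('pin',ray(t,400.6,233.6,.07).round(4),ray(s,349.1,152.9,.07).round(4),P[234,401],Q[153,349],Q[157,349])
for n,d,p in(('top',t,P),('scene',s,Q)):
    c=cv2.cvtColor(d['color'],cv2.COLOR_RGB2HSV).astype(int);H,S,V=c[...,0],c[...,1],c[...,2]
    x,y,z=p[...,0],p[...,1],p[...,2]
    v,u=np.indices(z.shape)
    win=(abs(u-401)<30)&(abs(v-234)<25) if n=='top' else (abs(u-349)<30)&(abs(v-165)<25)
    red=win&((H<6)|(H>172))&(S>170)
    print(n,'red',red.sum(),p[red].mean(0).round(4),u[red].mean(),v[red].mean(),p[red].max(0),p[red].min(0))
    brown=win&(S>100)&(z>.034)&(z<.045)
    print('stand',brown.sum(),cv2.minAreaRect(p[brown][:,:2].astype(np.float32)))
    win=(abs(u-215)<30)&(abs(v-245)<25) if n=='top' else (abs(u-253)<35)&(abs(v-300)<30)
    bl=win&(H>100)&(H<125)&(S>140)
    for lo,hi in((.002,.02),(.036,.06)):
        m=bl&(z>lo)&(z<hi); print('blue',lo,m.sum(),p[m].mean(0).round(4) if m.any() else '',cv2.minAreaRect(p[m][:,:2].astype(np.float32)) if m.sum()>3 else '')
    print('desk',np.median(z[(x>.3)&(x<.6)&(abs(y+.35)<.05)]))
# slide corners, top cam z=.01
k=lambda X,Y,u,v:((X+.5)/5-.5+u,(Y+.5)/5-.5+v)
for X,Y in((57,85),(203,55),(217,145),(70,178)): print('slide corner',ray(t,*k(X,Y,185,220),.005).round(4))
for X,Y in((128,72),(140,145),): print('fin right edge',ray(t,*k(X,Y,185,220),.044).round(4))
k4=lambda X,Y,u,v:((X+.5)/4-.5+u,(Y+.5)/4-.5+v)
# stage base corners
for X,Y in((75,30),(250,57),(207,373),(25,346)): print('base corner',ray(t,*k4(X,Y,250,145),.010).round(4))
for X,Y in((85,290),(158,300),(152,362),(76,354)): print('lug corner?',ray(t,*k4(X,Y,250,145),.042).round(4))
# platen plane
for n,p,poly,off in(('top',P,[(85,143),(210,150),(203,240),(75,230)],(250,145)),('scene',Q,[(205,60),(275,118),(185,195),(125,125)],(205,170))):
    m=np.zeros(p.shape[:2],np.uint8);cv2.fillPoly(m,[np.array([[x/4+off[0],y/4+off[1]] for x,y in poly],np.int32)],1)
    m=cv2.erode(m,np.ones((3,3)));q=p[m>0];c=q.mean(0);U,S_,V=np.linalg.svd(q-c);nn=V[2]*np.sign(V[2,2]);r=(q-c)@nn
    print(n,'platen',len(q),c.round(4),nn.round(4),'tilt',np.arccos(nn[2]),'up',np.degrees(np.arctan2(-nn[1],-nn[0])),r.std())
E
```

```text
hole [0.5114 0.0635 0.042 ] [0.5112 0.0581 0.042 ] [0.51106334 0.07911485 0.04269308] [0.50110852 0.04254414 0.04503717]
pin [ 0.4929 -0.2281  0.07  ] [ 0.4944 -0.2329  0.07  ] [ 0.49158665 -0.22818335  0.07333512] [ 0.49277985 -0.22845475  0.07356641] [ 0.48896879 -0.22277945  0.06641814]
top red 46 [ 0.4925 -0.2289  0.0682] 400.7608695652174 233.82608695652175 [ 0.50202398 -0.22178298  0.07395785] [ 0.48480579 -0.2365584   0.04110433]
stand 658 ((0.49290749430656433, -0.23060274124145508), (0.10066971182823181, 0.045297835022211075), 63.537349700927734)
blue 0.002 294 [0.4753 0.2316 0.0115] ((0.47515398263931274, 0.23246710002422333), (0.041522253304719925, 0.0649341493844986), 12.868124961853027)
blue 0.036 80 [0.4744 0.2308 0.045 ] ((0.474520206451416, 0.23084428906440735), (0.03482113778591156, 0.012960262596607208), 10.266805648803711)
desk 0.0001245345926649266
scene red 64 [ 0.4913 -0.2281  0.0632] 349.015625 156.484375 [ 0.50038318 -0.22178136  0.07446142] [ 0.48357142 -0.23842188  0.04660784]
stand 453 ((0.49238428473472595, -0.23180228471755981), (0.10262498259544373, 0.04
[... 427 characters left out ...]
.005 ]
slide corner [0.4605 0.1897 0.005 ]
slide corner [0.4439 0.2629 0.005 ]
fin right edge [0.4935 0.2296 0.044 ]
fin right edge [0.458  0.2229 0.044 ]
base corner [0.7083 0.0896 0.01  ]
base corner [ 0.6908 -0.0228  0.01  ]
base corner [0.4874 0.0058 0.01  ]
base corner [0.5042 0.12   0.01  ]
lug corner? [0.5355 0.082  0.042 ]
lug corner? [0.5294 0.0372 0.042 ]
lug corner? [0.4913 0.0409 0.042 ]
lug corner? [0.4961 0.0873 0.042 ]
top platen 652 [0.5896 0.0471 0.0851] [ 0.9854 -0.0519  0.162 ] tilt 1.4080577093582005 up 176.98634326115004 0.014706895884777863
scene platen 509 [0.5852 0.0518 0.0887] [ 0.7489 -0.2219  0.6244] tilt 0.8964294715349989 up 163.49280949565443 0.01280856332545656
```

```bash
cat >> h.py <<'E'
from scipy.spatial.transform import Rotation as Rn
def Rt(yaw,tilt=0): # tool yaw deg; tool z leaning by tilt (rad) from down towards tool +x
    return Rn.from_euler('z',yaw,degrees=True)*Rn.from_euler('y',-tilt)*Rn.from_euler('x',np.pi)
def plan(p,R):
    o=robot.get_obs();C=Rn.from_euler('xyz',o['ee_rot']);
    print('rotvec deg',np.degrees((C.inv()*R).as_rotvec()).round(2),'shift mm',(C.inv().apply(np.array(p)-o['tool_pos'])*1e3).round(1))
E
python3 - <<'E'
from h import *
t=pickle.load(open('t0.pkl','rb'));s=pickle.load(open('s0.pkl','rb'))
P=cloud(t);Q=cloud(s)
for n,p,poly,off in(('top',P,[(85,143),(210,150),(203,240),(75,230)],(250,145)),('scene',Q,[(205,60),(275,118),(185,195),(125,125)],(205,170))):
    m=np.zeros(p.shape[:2],np.uint8);cv2.fillPoly(m,[np.array([[x/4+off[0],y/4+off[1]] for x,y in poly],np.int32)],1)
    m=cv2.erode(m,np.ones((3,3)));q=p[m>0];q=q[q[:,2]<.13]
    g=np.ones(len(q),bool)
    for i in range(8):
        A=np.c_[q[:,:2],np.ones(len(q))];k=np.linalg.lstsq(A[g],q[g,2],rcond=None)[0];r=q[:,2]-A@k;g=abs(r-np.median(r))<max(.0025,1.5*np.median(abs(r)))
    print(n,len(q),g.sum(),q[g].mean(0).round(4),'tilt',np.arctan(np.hypot(k[0],k[1])),'up',np.degrees(np.arctan2(k[1],k[0])),'std',r[g].std(),'z(x,y)=',k)
    off4=off
    c=[ray(t if n=='top' else s,(x+.5)/4-.5+off[0],(y+.5)/4-.5+off[1],.085) for x,y in poly]
print(Rt(-8.3,0).as_euler('xyz'))
plan([.493,-.2305,.15],Rt(-8.3))
E
```

```text
top 651 463 [0.5894 0.0483 0.083 ] tilt 0.3323084040410296 up -7.218931460513062 std 0.0013431719117614463 z(x,y)= [ 0.34237057 -0.0433664  -0.11667572]
scene 505 385 [0.5889 0.046  0.082 ] tilt 0.31964802781015034 up -8.762341406361571 std 0.0013233311119954633 z(x,y)= [ 0.32713565 -0.05042313 -0.10837448]
[ 3.14159265  0.         -0.14486233]
rotvec deg [-1.100e-01  1.000e-02  2.106e+01] shift mm [ 429.8 -215.7   54.9]
```

Call:
arm_command(targets=[0,0,21,430,-216,0,-1,0,0,21,430,-216,0,-1,0,0,21,430,-216,0,-1,0,0,21,430,-216,0,-1,0,0,21,430,-216,0,-1,0,0,21,430,-216,0,-1,0,0,21,430,-216,0,-1,0,0,21,430,-216,20,-1,0,0,21,430,-216,40,-1,0,0,21,430,-216,55,-1,0,0,21,430,-216,55,-1,0,0,21,430,-216,55,-1,0,0,21,430,-216,55,-1,0,0,21,430,-216,55,-1,0,0,21,430,-216,55,-1])

```text
time: 1.6
tool_pos: [0.4929, -0.2322, 0.1518]
ee_rot: [3.14, -0.002, -0.146]
wrist_force: [-0.0, 0.4, -0.8]
width: 0.0941
finger_force: 0.0
```

```bash
python3 - <<'E'
from h import *
o=robot.get_obs();print(o['time'],o['tool_pos'],o['ee_rot'],o['wrist_force'])
plan([.493,-.2305,.046],Rt(-8.3))
a=snap('scene','s1');b=snap('top','t1')
cr=lambda d,u,v,w,h,k:cv2.resize(d['color'][v:v+h,u:u+w,::-1],None,fx=k,fy=k,interpolation=cv2.INTER_CUBIC)
D=np.zeros((400,800,3),np.uint8);D[:400,:400]=cr(a,300,80,100,100,4);D[:400,400:]=cr(b,350,180,100,100,4)
cv2.imwrite('pics/c3.png',D)
E
```

```text
1.6 [ 0.49287358 -0.23215797  0.15183085] [ 3.14042188e+00 -2.09100931e-03 -1.45901155e-01] [-0.03033362  0.38175546 -0.75953726]
rotvec deg [ 0.07 -0.12 -0.06] shift mm [ -0.3  -1.8 105.8]
```

View pics/c3.png

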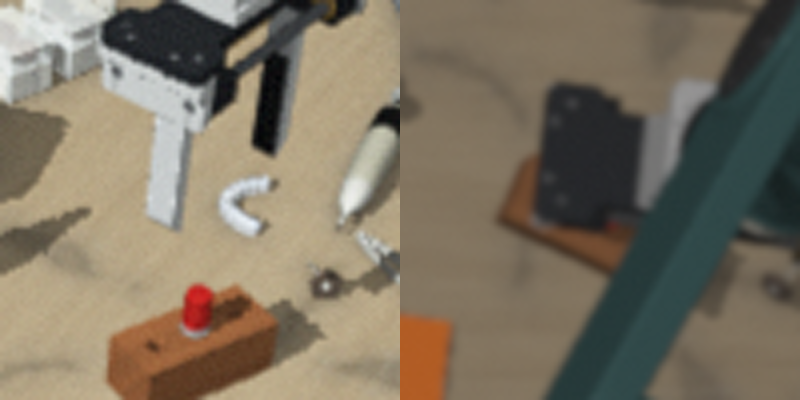

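The fingers straddle the red pin: left tip at crop (165,222), right tip at (267,150), pin head at (199,296). I'll go straight down and grip.

Call:
arm_command(targets=[0,0,0,0,-2,40,-1,0,0,0,0,-2,75,-1,0,0,0,0,-2,95,-1,0,0,0,0,-2,105,-1,0,0,0,0,-2,105,-1,0,0,0,0,-2,105,0.3,0,0,0,0,-2,105,1,0,0,0,0,-2,105,1,0,0,0,0,-2,105,1,0,0,0,0,-2,105,1,0,0,0,0,-2,105,1,0,0,0,0,-2,105,1])

```text
time: 2.9
tool_pos: [0.4934, -0.2288, 0.0455]
ee_rot: [3.142, 0.0, -0.144]
wrist_force: [-0.6, -0.8, -0.2]
width: 0.0415
finger_force: 0.0
```

Call:
arm_command(targets=[0,0,0,0,0,0,1,0,0,0,0,0,0,1,0,0,0,0,0,0,1,0,0,0,0,0,0,1,0,0,0,0,0,0,1])

```text
time: 3.4
tool_pos: [0.4934, -0.2303, 0.0458]
ee_rot: [3.139, -0.001, -0.144]
wrist_force: [-1.2, -4.6, 1.0]
width: 0.0166
finger_force: 29.9
```

Call:
arm_command(targets=[0,0,0,0,0,-20,1,0,0,0,0,0,-60,1,0,0,0,0,0,-70,1,0,0,0,-4,-40,-70,1,0,0,0,-8,-90,-70,1,0,0,0,-12,-140,-70,1,0,0,0,-16,-190,-70,1,0,0,0,-20,-240,-70,1,0,0,0,-23,-275,-68,1,0,0,0,-24,-288,-62,1,0,0,0,-24,-291,-56,1,0,0,0,-24,-291,-54,1,0,0,0,-24,-291,-54,1,0,0,0,-24,-291,-54,1])

```text
time: 4.8
tool_pos: [0.5115, 0.0612, 0.0993]
ee_rot: [3.141, 0.0, -0.146]
wrist_force: [0.2, 0.7, 0.2]
width: 0.0163
finger_force: 29.9
```

```bash
python3 - <<'E'
from h import *
o=robot.get_obs();print(o['time'],o['tool_pos'],o['ee_rot'],o['wrist_force'],o['width'])
a=snap('scene','s2');b=snap('top','t2')
cr=lambda d,u,v,w,h,k:cv2.resize(d['color'][v:v+h,u:u+w,::-1],None,fx=k,fy=k,interpolation=cv2.INTER_CUBIC)
D=np.zeros((560,800,3),np.uint8);D[:560,:560]=cr(a,245,180,70,70,8);D[:400,560:]=cr(b,240,160,60,100,4)
cv2.imwrite('pics/c4.png',D)
E
```

```text
4.8 [0.5114579  0.06123393 0.09927701] [ 3.14120952e+00  2.32214864e-04 -1.45995288e-01] [0.22507039 0.68889845 0.17959156] 0.01630056814995508
```

View pics/c4.png

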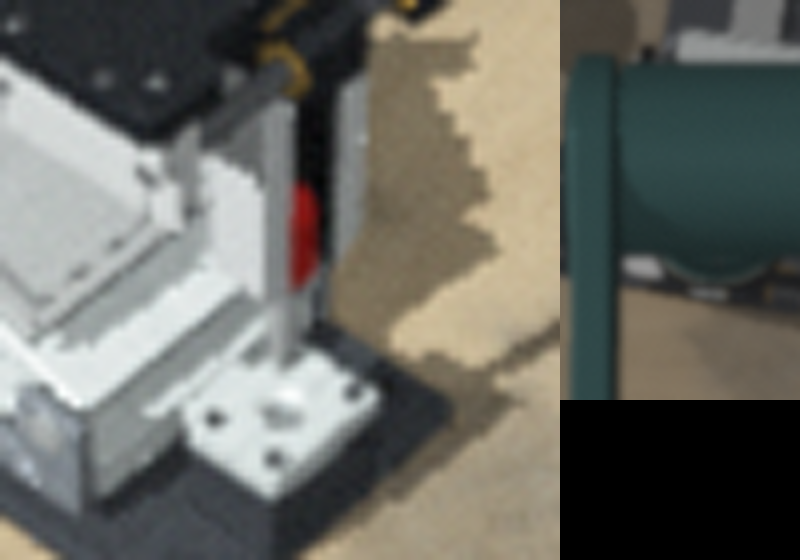

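```bash
python3 - <<'E'
from h import *
s=pickle.load(open('s2.pkl','rb'))
k=lambda X,Y:((X+.5)/8-.5+245,(Y+.5)/8-.5+180)
for X in (283,286):
  for Y in (360,366): print('tip',ray(s,*k(X,Y),.0575).round(4))
print('hole',ray(s,*k(283,408),.042).round(4))
pr=lambda p:(lambda c:(s['fx']*c[0]/c[2]+s['cx'],s['fy']*c[1]/c[2]+s['cy']))(np.linalg.inv(s['T'])[:3]@np.r_[p,1])
print('proj of TCP-based tip',pr([.5115,.0612,.0573]),'hole pred',pr([.5115,.0612,.042]),'seen tip',k(284,362),'seen hole',k(283,408))
E
```

```text
tip [0.5141 0.0559 0.0575]
tip [0.5129 0.0578 0.0575]
tip [0.5134 0.0555 0.0575]
tip [0.5122 0.0574 0.0575]
hole [0.5118 0.0591 0.042 ]
proj of TCP-based tip (np.float64(279.64979746291607), np.float64(226.58258340400343)) hole pred (np.float64(279.55469821064884), np.float64(231.21012955896762)) seen tip (280.0625, 224.8125) seen hole (279.9375, 230.5625)
```

Call:
arm_command(targets=[0,0,0,0,0,8,1,0,0,0,0,0,14,1,0,0,0,0,0,17,1,0,0,0,0,0,19,1,0,0,0,0,0,19,1])

```text
time: 5.4
tool_pos: [0.5111, 0.0627, 0.0799]
ee_rot: [3.141, 0.001, -0.144]
wrist_force: [-0.5, 0.0, -0.5]
width: 0.016
finger_force: 29.9
```

Call:
arm_command(targets=[0,0,0,0,0,2,1,0,0,0,0,0,4,1,0,0,0,0,0,6,1,0,0,0,0,0,6,1])

```text
time: 5.8
tool_pos: [0.5112, 0.0625, 0.0742]
ee_rot: [3.141, 0.0, -0.144]
wrist_force: [0.1, -0.0, -0.6]
width: 0.0165
finger_force: 29.9
```

Call:
arm_command(targets=[0,0,0,0,0,2,1,0,0,0,0,0,4,1,0,0,0,0,0,6,1,0,0,0,0,0,8,1,0,0,0,0,0,8,1])

```text
time: 6.3
tool_pos: [0.5111, 0.0624, 0.0659]
ee_rot: [3.141, 0.001, -0.144]
wrist_force: [-1.9, -0.8, -0.1]
width: 0.0162
finger_force: 29.9
```

Call:
arm_command(targets=[0,0,0,0,0,2,1,0,0,0,0,0,4,1,0,0,0,0,0,6,1,0,0,0,0,0,8,1,0,0,0,0,0,10,1,0,0,0,0,0,12,1,0,0,0,0,0,14,1,0,0,0,0,0,16,1,0,0,0,0,0,16,1])

```text
time: 7.2
tool_pos: [0.5112, 0.0624, 0.05]
ee_rot: [3.141, 0.0, -0.144]
wrist_force: [-2.8, -4.0, -0.1]
width: 0.0165
finger_force: 29.9
```

Side force is only a few N. Now the last couple of mm down to the collar.

Call:
arm_command(targets=[0,0,0,0,0,1,1,0,0,0,0,0,2,1,0,0,0,0,0,3,1,0,0,0,0,0,3,1])

```text
time: 7.6
tool_pos: [0.5113, 0.0624, 0.0477]
ee_rot: [3.141, 0.0, -0.144]
wrist_force: [-4.0, -2.8, 4.6]
width: 0.0164
finger_force: 29.9
```

Call:
arm_command(targets=[0,0,0,0,0,1,1,0,0,0,0,0,1,1])

```text
time: 7.8
tool_pos: [0.5114, 0.0624, 0.0477]
ee_rot: [3.141, -0.0, -0.144]
wrist_force: [-4.8, -4.8, 8.2]
width: 0.0164
finger_force: 29.9
```

Call:
arm_command(targets=[0,0,0,0,0,-1,-0.2,0,0,0,0,0,-1,-0.2,0,0,0,0,0,-1,-0.2,0,0,0,0,0,-1,-0.2,0,0,0,0,0,-1,-0.2,0,0,0,0,0,-10,-0.2,0,0,0,0,0,-40,-0.2,0,0,0,0,0,-80,-0.2,0,0,0,0,0,-120,-0.2,0,0,0,0,0,-120,-0.2])

```text
time: 8.8
tool_pos: [0.5154, 0.0628, 0.1745]
ee_rot: [-3.139, -0.014, -0.144]
wrist_force: [0.6, -0.0, 0.6]
width: 0.0562
finger_force: 0.0
```

```bash
python3 - <<'E'
from h import *
o=robot.get_obs();print(o['time'],o['tool_pos'],o['ee_rot'],o['wrist_force'],o['width'])
plan([.475,.2303,.13],Rt(11.8))
E
```

```text
8.8 [0.51537757 0.06283916 0.17453093] [-3.13923057 -0.01430353 -0.14362784] [ 0.5961823  -0.01149719  0.57743369] 0.056188187517279276
rotvec deg [ 1.000e-02 -8.300e-01 -2.003e+01] shift mm [ -64.6 -159.9   44. ]
```

Call:
arm_command(targets=[0,0,-8,-20,-48,0,-0.2,0,0,-16,-40,-96,0,-0.2,0,0,-20,-58,-140,10,-0.2,0,0,-20,-61,-160,25,-0.2,0,0,-20,-61,-160,37,-0.2,0,0,-20,-61,-160,37,-0.2,0,0,-20,-61,-160,37,-0.2,0,0,-20,-61,-160,37,-0.2])

```text
time: 9.6
tool_pos: [0.4747, 0.2286, 0.1302]
ee_rot: [3.141, -0.001, 0.203]
wrist_force: [0.9, 0.3, -0.8]
width: 0.0562
finger_force: 0.0
```

```bash
python3 - <<'E'
from h import *
o=robot.get_obs();print(o['time'],o['tool_pos'],o['ee_rot'],o['wrist_force'],o['width'])
plan([.475,.2303,.016],Rt(11.8))
a=snap('scene','s3');b=snap('top','t3')
cr=lambda d,u,v,w,h,k:cv2.resize(d['color'][v:v+h,u:u+w,::-1],None,fx=k,fy=k,interpolation=cv2.INTER_CUBIC)
D=np.zeros((600,800,3),np.uint8);D[:600,:480]=cr(a,200,170,120,150,4);D[:400,480:]=cr(b,250,145,80,100,4)
cv2.imwrite('pics/c5.png',D)
E
```

```text
9.6 [0.47473643 0.22862003 0.13021919] [ 3.14137914e+00 -1.25973742e-03  2.03264766e-01] [ 0.85752873  0.26027644 -0.76657704] 0.056214332007035676
rotvec deg [ 0.01 -0.07 -0.15] shift mm [  0.5  -1.6 114.2]
```

View pics/c5.png

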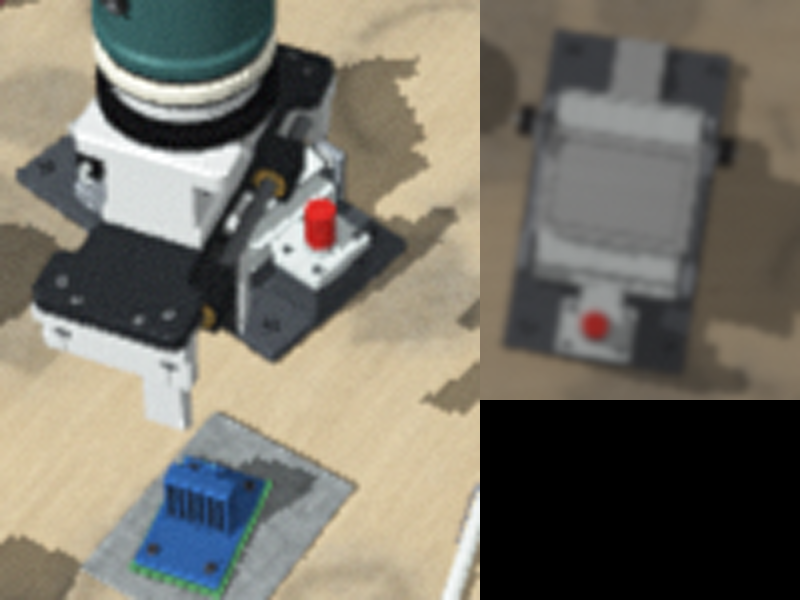

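The pin is seated, with its collar on the lug: scene crop (320,225), top crop (595,325). The slide is untouched at crop (205,500), with the fingers above it. Next I grip the fin.

Call:
arm_command(targets=[0,0,0,0,-1,45,-0.2,0,0,0,0,-1,85,-0.2,0,0,0,0,-1,105,-0.2,0,0,0,0,-1,113,-0.2,0,0,0,0,-1,113,0.2,0,0,0,0,-1,113,1,0,0,0,0,-1,113,1,0,0,0,0,-1,113,1,0,0,0,0,-1,113,1,0,0,0,0,-1,113,1,0,0,0,0,-1,113,1,0,0,0,0,-1,113,1,0,0,0,0,-1,113,1])

```text
time: 11.0
tool_pos: [0.4741, 0.2307, 0.017]
ee_rot: [3.141, -0.001, 0.205]
wrist_force: [-0.5, -1.0, 3.9]
width: 0.012
finger_force: 30.0
```

Call:
arm_command(targets=[0,0,0,0,0,-5,1,0,0,0,0,0,-25,1,0,0,0,0,0,-70,1,0,0,0,0,0,-115,1,0,0,0,0,0,-150,1,0,0,0,0,0,-150,1])

```text
time: 11.6
tool_pos: [0.4768, 0.2321, 0.1731]
ee_rot: [-3.14, -0.012, 0.206]
wrist_force: [0.6, 0.4, -0.4]
width: 0.0117
finger_force: 30.0
```

```bash
python3 - <<'E'
from h import *
o=robot.get_obs();print(o['time'],o['tool_pos'],o['ee_rot'],o['wrist_force'],o['width'])
a=pickle.load(open('s0.pkl','rb'));b=pickle.load(open('t3.pkl','rb'));t0=pickle.load(open('t0.pkl','rb'))
g=lambda d,x0,x1,y0,y1:cv2.cvtColor(d['color'],cv2.COLOR_RGB2GRAY)[y0:y1,x0:x1].astype(np.float32)
w=cv2.createHanningWindow((60,52),cv2.CV_32F)
print('platen shift px',cv2.phaseCorrelate(g(t0,256,316,165,217),g(b,256,316,165,217),w))
cr=lambda d,u,v,w,h,k:cv2.resize(d['color'][v:v+h,u:u+w,::-1],None,fx=k,fy=k,interpolation=cv2.INTER_CUBIC)
D=np.zeros((400,800,3),np.uint8);D[:,:400]=cr(b,260,170,50,50,8);D[:,400:]=cr(a,225,175,58,58,7)[:400,:400]
D=cv2.convertScaleAbs(D,alpha=1.8,beta=-130)
cv2.imwrite('pics/c6.png',D)
E
```

```text
11.6 [0.47680641 0.23210825 0.17306869] [-3.13958145 -0.01212911  0.205541  ] [ 0.6078463   0.43711408 -0.39726313] 0.01170381365132937
platen shift px ((-0.029578407341478652, 0.07575246677342307), 0.88158807783951)
```

View pics/c6.png

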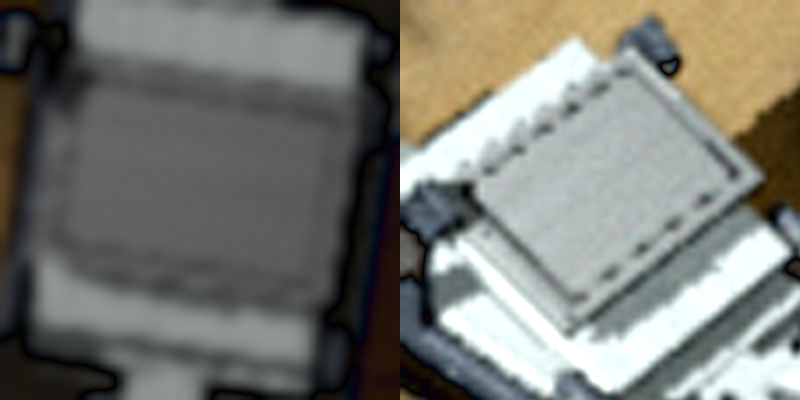

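Crop: the scribed outline corners in the scene (right half) are (632,70), (740,178), (577,302), (470,190). In the top view (left half) they are about (85,88), (340,116), (314,284), (60,248). The platen barely moved when the pin went in.

```bash
cat > pl.py <<'E'
from h import *
b=pickle.load(open('t3.pkl','rb'));a=pickle.load(open('s0.pkl','rb'))
kt=np.array([0.34237057,-0.0433664,-0.11667572]);ks=np.array([0.32713565,-0.05042313,-0.10837448])
def rp(s,u,v,k):
    z=.085
    for _ in range(30): p=ray(s,u,v,z);z=k[0]*p[0]+k[1]*p[1]+k[2]
    return p
T=[rp(b,(X+.5)/8-.5+260,(Y+.5)/8-.5+170,kt) for X,Y in((85,88),(340,116),(314,284),(60,248))]
S=[rp(a,(X-400+.5)/7-.5+225,(Y+.5)/7-.5+175,ks) for X,Y in((470,190),(632,70),(740,178),(577,302))]
for n,c,f in(('top',T,[0,-.001,0]),('scene',S,[-.0003,.004,0])):
    c=np.array(c);print(n,c.round(4).tolist(),'centre',c.mean(0).round(4),'corr',(c.mean(0)+f).round(4))
    e=c[1]-c[0]+c[2]-c[3];g=c[0]-c[3]+c[1]-c[2];print(np.linalg.norm(e)/2,np.linalg.norm(g)/2,'yaw',np.degrees(np.arctan2(g[1],g[0])),np.degrees(np.arctan2(e[1],e[0]))+90,'tilt',np.arctan2(g[2],np.hypot(*g[:2])))
E
python3 pl.py
```

```text
top [[0.6168, 0.0833, 0.0909], [0.6084, 0.0075, 0.0913], [0.5605, 0.0147, 0.0746], [0.5712, 0.0908, 0.0749]] centre [0.5892 0.0491 0.0829] corr [0.5892 0.0481 0.0829]
0.07651090155045226 0.050040223491037844 yaw -8.956085749008816 -7.15583042528624 tilt 0.332166669352977
scene [[0.6192, 0.0789, 0.0902], [0.6076, 0.0049, 0.0901], [0.5596, 0.0137, 0.074], [0.5721, 0.0882, 0.0743]] centre [0.5896 0.0464 0.0822] corr [0.5893 0.0504 0.0822]
0.07517020412675618 0.05097906324725196 yaw -10.78522947376439 -9.224495838190805 tilt 0.3194621123513585
```

```bash
cat >> h.py <<'E'
PC=np.array([.589,.0497,.0825]);PR=Rt(-8.6,.326)
def goal(h): return PC+PR.apply([-.0007,0,-.014-h])
E
python3 - <<'E'
from h import *
print(PR.as_euler('xyz'),goal(.045)); plan(goal(.045),PR)
E
```

```text
[ 3.14159265 -0.326      -0.15009832] [0.56966165 0.05262465 0.13816835]
rotvec deg [-3.56 17.81 20.15] shift mm [ 53.8 194.7  35.2]
```

Call:
arm_command(targets=[-0.8,4.5,5,14,48,0,1,-1.7,9,10,28,96,0,1,-2.6,13.5,15,42,144,5,1,-3.5,18.4,20.1,55,190,15,1,-3.5,18.4,20.1,55,194,25,1,-3.5,18.4,20.1,55,194,29,1,-3.5,18.4,20.1,55,194,29,1,-3.5,18.4,20.1,55,194,29,1,-3.5,18.4,20.1,55,194,29,1])

```text
time: 12.5
tool_pos: [0.5676, 0.0533, 0.1382]
ee_rot: [3.138, -0.326, -0.146]
wrist_force: [-0.1, -0.4, -0.5]
width: 0.012
finger_force: 30.0
```

```bash
python3 - <<'E'
from h import *
o=robot.get_obs();print(o['time'],o['tool_pos'],o['ee_rot'],o['wrist_force'],o['width'])
plan(goal(.045),PR);plan(goal(.005),PR)
E
```

```text
12.5 [0.56758416 0.0533101  0.13815442] [ 3.13826517 -0.32605523 -0.14601068] [-0.13307621 -0.4027231  -0.5101569 ] 0.011953579734630512
rotvec deg [ 0.12 -0.    0.22] shift mm [2.  0.4 0.7]
rotvec deg [ 0.12 -0.    0.22] shift mm [ 2.   0.3 40.7]
```

Call:
arm_command(targets=[0,0,0,2,0,12,1,0,0,0,2,0,24,1,0,0,0,2,0,33,1,0,0,0,2,0,38,1,0,0,0,2,0,40,1,0,0,0,2,0,40,1])

```text
time: 13.1
tool_pos: [0.5815, 0.0496, 0.0996]
ee_rot: [3.138, -0.324, -0.148]
wrist_force: [0.2, -0.3, -0.4]
width: 0.0121
finger_force: 30.0
```

```bash
python3 - <<'E'
from h import *
plan(goal(.005),PR)
o=robot.get_obs();print(o['time'],o['wrist_force'])
a=snap('scene','s4');b=snap('top','t4')
cr=lambda d,u,v,w,h,k:cv2.resize(d['color'][v:v+h,u:u+w,::-1],None,fx=k,fy=k,interpolation=cv2.INTER_CUBIC)
D=np.zeros((560,800,3),np.uint8);D[:]=cr(a,215,165,100,70,8)
cv2.imwrite('pics/c7.png',D)
E
```

```text
rotvec deg [0.19 0.1  0.11] shift mm [ 0.9 -1.2 -0.4]
13.1 [ 0.17316376 -0.3023949  -0.40534268]
```

View pics/c7.png

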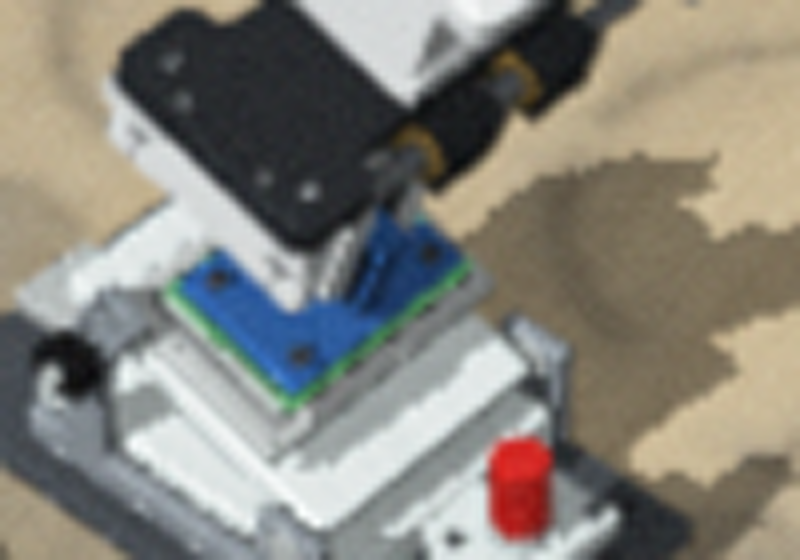

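The slide hovers over the platen. Its glass corners in the crop are left (165,290), bottom (290,408) and right (470,268). The pin stays home at (520,490).

```bash
python3 - <<'E'
from h import *
a=pickle.load(open('s4.pkl','rb'))
ks=np.array([0.32713565,-0.05042313,-0.10837448])
def rp(u,v,h):
    z=.085
    for _ in range(40): p=ray(a,u,v,z);z=ks@[p[0],p[1],1]+h/np.cos(.326)
    return p
O=np.array([rp((X-400+.5)/7-.5+225,(Y+.5)/7-.5+175,0) for X,Y in((470,190),(577,302),(740,178))])
for h in(.003,.005,.007):
    S=np.array([rp((X+.5)/8-.5+215,(Y+.5)/8-.5+165,h) for X,Y in((165,292),(290,410),(470,270))])
    d=PR.inv().apply(S-O)*1e3; print(h,d.round(1).tolist(),'mid(left,right)',((d[0]+d[2])/2).round(1))
    e=S[1]-S[2];print('slide long edge',np.linalg.norm(e),np.degrees(np.arctan2(e[1],e[0]))-90, 'outline',np.degrees(np.arctan2(*(O[1]-O[2])[1::-1]))-90,np.linalg.norm(S[0]-S[1]))
E
```

```text
0.003 [[-0.6, 0.6, -3.0], [1.2, 3.4, -3.0], [2.1, 1.7, -3.0]] mid(left,right) [ 0.7  1.1 -3. ]
slide long edge 0.0737123658987605 -8.9231672420795 outline -9.50339166242351 0.04871330476704222
0.005 [[-1.2, -0.6, -5.0], [0.7, 2.2, -5.0], [1.5, 0.4, -5.0]] mid(left,right) [ 0.1 -0.1 -5. ]
slide long edge 0.07356392519966683 -8.923167242079515 outline -9.50339166242351 0.04861520674879766
0.007 [[-1.9, -1.8, -7.0], [0.2, 1.1, -7.0], [1.0, -1.0, -7.0]] mid(left,right) [-0.4 -1.4 -7. ]
slide long edge 0.07341548450057325 -8.923167242079415 outline -9.50339166242351 0.04851710873055318
```

Alignment is within about 1 mm. I'll descend gently to find contact.

Call:
arm_command(targets=[0,0,0,0,0,1,1,0,0,0,0,0,2,1,0,0,0,0,0,3,1,0,0,0,0,0,3,1,0,0,0,0,0,3,1])

```text
time: 13.7
tool_pos: [0.5826, 0.0496, 0.0973]
ee_rot: [3.138, -0.325, -0.148]
wrist_force: [-0.3, 0.2, -0.3]
width: 0.0115
finger_force: 30.0
```

Call:
arm_command(targets=[0,0,0,0,0,0.5,1,0,0,0,0,0,1,1,0,0,0,0,0,1,1])

```text
time: 14.0
tool_pos: [0.5828, 0.0495, 0.0963]
ee_rot: [3.138, -0.325, -0.148]
wrist_force: [-0.1, 0.1, -0.4]
width: 0.012
finger_force: 30.0
```

Call:
arm_command(targets=[0,0,0,0,0,0.5,1,0,0,0,0,0,1,1,0,0,0,0,0,1,1])

```text
time: 14.3
tool_pos: [0.5831, 0.0494, 0.0953]
ee_rot: [3.138, -0.325, -0.148]
wrist_force: [-0.8, 0.9, -0.7]
width: 0.0114
finger_force: 30.0
```

Call:
arm_command(targets=[0,0,0,0,0,0.5,1,0,0,0,0,0,1,1,0,0,0,0,0,1,1])

```text
time: 14.6
tool_pos: [0.5837, 0.0494, 0.0947]
ee_rot: [3.138, -0.326, -0.148]
wrist_force: [-1.5, 0.6, 1.0]
width: 0.012
finger_force: 30.0
```

Call:
arm_command(targets=[0,0,0,0,0,0.5,1,0,0,0,0,0,1,1,0,0,0,0,0,1,1])

```text
time: 14.9
tool_pos: [0.5842, 0.0493, 0.094]
ee_rot: [3.138, -0.326, -0.148]
wrist_force: [-0.0, -0.2, 1.1]
width: 0.0116
finger_force: 30.0
```

Call:
arm_command(targets=[0,0,0,0,0,0.5,1,0,0,0,0,0,1,1,0,0,0,0,0,1,1])

```text
time: 15.2
tool_pos: [0.5846, 0.0492, 0.0931]
ee_rot: [3.138, -0.326, -0.148]
wrist_force: [-0.4, -0.1, 2.1]
width: 0.0119
finger_force: 30.0
```

Call:
arm_command(targets=[0,0,0,0,0,0.5,1,0,0,0,0,0,1,1,0,0,0,0,0,1,1])

```text
time: 15.5
tool_pos: [0.5849, 0.0492, 0.0922]
ee_rot: [3.138, -0.326, -0.148]
wrist_force: [-0.4, -0.4, 4.1]
width: 0.0115
finger_force: 30.0
```

```bash
python3 - <<'E'
from h import *
F=[]
for i in range(6): robot.snapshot('top');o=robot.get_obs();F.append(PR.inv().apply(o['wrist_force']))
print('tool-frame force',np.mean(F,0).round(2),np.std(F,0).round(2),o['tool_pos'],(goal(0)-o['tool_pos'])@PR.as_matrix()*1e3,o['wrist_torque'])
E
```

```text
tool-frame force [ 0.81  0.32 -3.8 ] [0.36 0.34 0.25] [0.58487529 0.04918568 0.09211276] [ 0.01212488 -1.12533007 -3.6120582 ] [-0.04294354 -0.28681424 -0.03871625]
```

Call:
arm_command(targets=[0,0,0,0,0,0.5,1,0,0,0,0,0,1,1,0,0,0,0,0,1,1,0,0,0,0,0,1,1,0,0,0,0,0,1,1])

```text
time: 16.3
tool_pos: [0.5852, 0.0492, 0.0912]
ee_rot: [3.138, -0.326, -0.148]
wrist_force: [-0.4, -1.2, 5.0]
width: 0.0115
finger_force: 30.0
```

```bash
python3 - <<'E'
from h import *
F=[];T=[]
for i in range(6): a=robot.snapshot('scene');o=robot.get_obs();F.append(PR.inv().apply(o['wrist_force']));T.append(PR.inv().apply(o['wrist_torque']))
print(o['time'],'tool-frame force',np.mean(F,0).round(2),np.mean(T,0).round(3),o['tool_pos'],o['ee_rot'],o['width'])
pickle.dump(a,open('s5.pkl','wb'))
D=cv2.resize(a['color'][165:235,215:315,::-1],None,fx=8,fy=8,interpolation=cv2.INTER_CUBIC);cv2.imwrite('pics/c8.png',D)
E
```

```text
16.6 tool-frame force [ 1.69  0.48 -4.71] [-0.07   0.315 -0.004] [0.58522531 0.04914866 0.09126856] [ 3.13786502 -0.32645756 -0.14795867] 0.011577195576594672
```

View pics/c8.png

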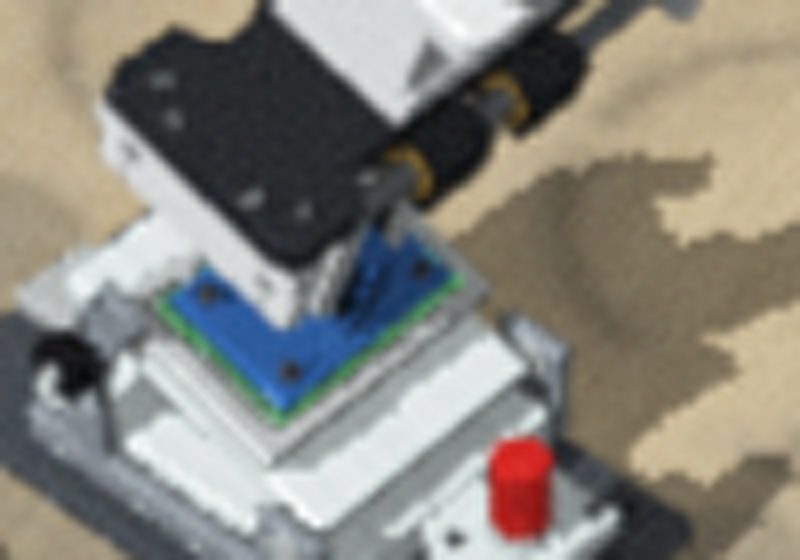

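```bash
python3 - <<'E'
from h import *
a=pickle.load(open('s5.pkl','rb'))
ks=np.array([0.32713565,-0.05042313,-0.10837448])
def rp(u,v,h):
    z=.085
    for _ in range(40): p=ray(a,u,v,z);z=ks@[p[0],p[1],1]+h/np.cos(.326)
    return p
O=np.array([rp((X-400+.5)/7-.5+225,(Y+.5)/7-.5+175,0) for X,Y in((470,190),(577,302),(740,178))])
S=np.array([rp((X+.5)/8-.5+215,(Y+.5)/8-.5+165,-.0028) for X,Y in((158,304),(280,424),(463,284))])
E=np.array([rp((X+.5)/8-.5+215,(Y+.5)/8-.5+165,-.0028) for X,Y in((272,462-12),(490,290))])
d=PR.inv().apply(S-O)*1e3;print(d.round(1).tolist(),d.mean(0).round(1),'platen-corner margins',(PR.inv().apply(E-S[1:])*1e3).round(1))
P=cloud(a);c=a['color'].astype(int)
m=np.zeros(P.shape[:2],bool);m[190:220,230:276]=1;m&=(c[...,2]>c[...,0]+60)&(P[...,2]>.06)
q=P[m];k=np.array([0,0,0.]);g=np.ones(len(q),bool)
for i in range(10):
    A=np.c_[q[:,:2],np.ones(len(q))];k=np.linalg.lstsq(A[g],q[g,2],rcond=None)[0];r=q[:,2]-A@k;g=abs(r)<max(.002,np.median(abs(r))*1.5)
print('slide top plane',g.sum(),len(q),'tilt',np.arctan(np.hypot(*k[:2])),np.degrees(np.arctan2(k[1],k[0])),r[g].std(),'height over rest platen face',((k-ks)@np.r_[q[g][:,:2].mean(0),1])*np.cos(.326))
E
```

```text
[[-0.3, -0.4, 2.8], [1.4, 1.4, 2.8], [1.7, 0.4, 2.8]] [0.9 0.4 2.8] platen-corner margins [[-4.4 -7.6 -0. ]
 [-6.3  4.8 -0. ]]
slide top plane 168 235 tilt 0.2828571187981049 -6.117158843114707 0.001429249229393306 height over rest platen face 0.0034822679185257223
```

The slide lies within about 1 mm of the outline, at about 5 N and roughly 3 mm of platen travel. The pin is home, so I'm handing in.

```bash
python3 -c "
from bench import robot
print(robot.close_job())"
```

```text
the job is handed in; nothing more can be done
None
```

The job is handed in: the pin is fully home and released, and the slide is still gripped and pressed on the scribed outline (about 1 mm off, fin along the slope), with an estimated 3 mm of the platen's 6 mm travel at about 5 N.

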